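# Set the gauge length: slide the locked travelling jaw to its stop

## Robot

A 6-joint arm with a two-finger parallel gripper is mounted at the origin on the work surface. World frame = base frame: x ahead of the robot, y to its left, z up, the work surface at z = 0. Lengths are in m, angles in rad, forces in N, time in s.
With the tool pointing down it reaches from about 0.3 to 0.75 m from the base axis. Payload 8.5 kg.
Tool frame: the origin (TCP) lies at the very end of the fingers, on their centre line; the grasp point (between the pads) lies 19 mm behind it (grip_depth is the distance from the TCP to the grasp point, in m); y points along the fingers, x is the direction in which the jaws open and shut, and the axes are right-handed (so a half turn about y gives the same grasp; the last joint's range is limited). The gripper opens to 85 mm and grips with 20 to 120 N. Pads are 22 mm wide; open, the fingers measure 114 mm over their backs; the gripper's body (76 mm by 85 mm) begins 54 mm behind the grasp point. The pads swing forward as they close: fully open they stand 13 mm farther back than shut.
Start: joints at [-1.371, 0.381, 1.297, -0, 1.464, -0.215], TCP at [0.222, -0.503, 0.231] pointing down, gripper open.
Joint ranges: [-3.11, 3.11], [-0.89, 2.33], [0.22, 2.48], [-1.42, 4.56], [0.17, 2.85], [-2.88, 2.88]. Speed limits (rad/s): [2.39, 2.39, 3.14, 3.14, 3.14, 3.14].

## Interface

Orientations are given as a rotation vector (axis times angle).
In Python, from workcell import get_obs, grab_frame, get_calibration, job_done, grip_depth gives the robot as it stands.
- The arm moves only by the tool jog_arm, never from a script. Its argument "rows" is a list of rows, each an object with "translation": the shift along the tool's x, y, z each as a share of 0.3 m, from -1 to 1, a list of three; "rot": the turn, a rotation vector about the tool's x, y, z each as a share of pi rad, from -1 to 1, a list of three; "claw": the closure, from -1 (fully open) to 1 (shut). A call has exactly 8 rows; each row is the pose to reach, as a shift and turn from the pose commanded when the call began, along the tool's axes at that moment, turning the shorter way round; what a row does not reach only later rows make up. A row lasts 1/8 s, in which the tool goes at most 62.5 mm and 10.7 degrees, less where a joint would pass 70% of its speed; a pose out of reach is approached as far as the arm can. A call with a number of a shift or a turn outside -1 to 1 is refused whole. A call with a gripper value outside its range is refused whole. The fingers move at their own pace and stop on an object; "newtons" is the grip in N (left out, the last holds). Time passes only in rows, so rows that repeat a pose let the fingers close, or fill a call up. It gives the time, the measured TCP pose, the force and the opening at its end, in the units of the state.
- get_obs(): the state, without advancing time (a new reading comes with each control period).
- grab_frame(name): name is "side" or "top"; returns the picture (384x512x3 uint8, red, green, blue); there is no depth.
- get_calibration(name): a dict with "mtx" (3x3 intrinsics, pixels), "dist" ([k1, k2, p1, p2, k3] as OpenCV has them; the pictures are not rectified), "rvec" (rotation vector, rad) and "tvec" (3), from world to camera coordinates, as OpenCV has them. Camera axes: x right, y down, z forward; pixel columns grow to the right and rows downward; lengths in m; the calibration is good to about 2 mm. A picture is of the moment at which its call begins. get_calibration takes no time and is no camera call.
- job_done(): hands the job in, once; it reports no verdict.
The state is a dict: "time_s": time; "joint_pos": joint angles; "joint_vel": joint speeds; "joint_efforts": joint torques, N m; "tcp_pos": TCP position; "tcp_rot": TCP orientation; "force": force on the tool from outside, world axes, zero at the start; "torque": the same for the moment, N m; "width": opening from 0.0 (shut) to 1.0 (fully open).
Only numpy, scipy, OpenCV 4.12 (cv2) and the standard library are available. Lean on these libraries where they do the work, as an engineer would, in place of code of your own. Each camera call takes 0.05 s, during which the arm holds its last target. There are 200 camera calls.

## Task

Set the gauge length on the strip-clamping bench: with the fingertips press the round lock button on the travelling jaw's carriage and keep it held down while you slide the carriage along the rail until it is fully home against the clamped stop block, then let the button come back up so that the carriage is locked there. Do not force the carriage along while its lock is on; nothing has to be gripped or picked up, so leave the spools, the weight and the other things around the bench where they are.

Things in the scene. Friction and masses are not known exactly. Their poses are not given: they have to be found in the camera images.
- bench: The gauge-length bench, fixed: grey base plate 160 x 580 mm (top 18 mm above the table) and on it an aluminium slotted rail 60 mm wide, top at 52 mm. Origin on the table under the plate's middle. Its y axis runs along the rail from the fixed screw jaw (-y end, top at 119 mm) towards the stop; its -x side, with the scale and the jaws' thumbscrews (to 50 mm off the centre line), faces the robot.
- carriage (a joint): Position of the travelling jaw's carriage along the rail, m; grows towards the stop (bench +y). A grey saddle 80 mm wide, 110 mm long, deck 77 mm above the table, carrying (from its -y end) a steel screw jaw 30 mm long, top at 119 mm, the lock button and the finger ledge. Captive on the rail; unlocked it slides with about 2 N, locked its brake holds some 20 N.
- lock_button (a joint): How far the lock button is pressed, m: 0 up (brake on), 0.006 fully down. It takes about 5 N to start and 7.5 N fully down. Let go, it springs up and locks the carriage wherever that stands. Keep it at least half way down while sliding.
- button_top (a point): Centre of the top of the lock button: black round cap 28 mm across in a flat steel collar 42 mm across; 92 mm above the table when up, 86 mm fully down (collar at 82 mm). It rides on the carriage, on the rail's centre line; its centre is 38 mm from the jaw (on its -y side). Pressed straight down, a fingertip on it also moves the carriage along, by friction or against the ledge.
- ledge (a point): Top centre of the finger ledge, an upright grey plate across the carriage on the stop's side of the button: 56 mm wide across the rail, 7 mm thick, top 102 mm above the table; its near face is 26 mm from the button's centre.
- carriage_face (a point): Centre of the carriage's end face that meets the stop (bench +y end), 65 mm above the table, on the rail's centre line; 40 mm along bench +y from the button's centre.
- stop_face (a point): Centre of the stop block's face that the carriage meets, 65 mm above the table. The stop is a steel block 80 mm wide, 30 mm long along the rail, top 77 mm above the table with a black clamp knob up to 95 mm; it is clamped to the rail and does not move. Its y axis is the bench's.
- spool_a: Loose bystander: upright spool, 68 mm across, 75 mm tall, beyond the bench. Origin at the centre of its underside.
- spool_b: Loose bystander: low dark spool, 88 mm across, 45 mm tall, to the left. Origin at the centre of its underside.
- reel: Loose bystander: flat reel, 92 mm across, 22 mm tall, beyond the bench. Origin at the centre of its underside.
- weight: Loose bystander: small brass weight with a knob, 38 mm across, 53 mm tall, on the robot's side of the bench. Origin at the centre of its underside.
- hex_key: Loose bystander: L-shaped hex key, 6 mm rod, 96 mm long, lying on the base plate beyond the rail. Origin on its underside, at the middle of the long leg.
- pen: Loose bystander: pen 140 mm long, 10 mm thick, lying on the robot's side of the bench. Origin on its underside, near its middle.
- bottle: Loose bystander: amber bottle, 64 mm across, 130 mm tall, far to the right. Origin at the centre of its underside.

How it is judged:
On the way, in this order (a step that is already met when the one before it is completed fails the run):
1. the lock button is pressed at least half way down while the carriage is still more than 60 mm short of the stop (value of joint lock_button above 0.003 m and y of carriage_face in the frame of stop_face below -0.06 m), for 0.1 s.
2. the carriage is home against the stop (within 2 mm) with the button still held down (y of carriage_face in the frame of stop_face above -0.002 m and value of joint lock_button above 0.0025 m), for 0.1 s.
At the end, for the whole second after the job is handed in: The carriage's end face is within 2 mm of the stop's face and at rest, and the lock button is back up (less than 1 mm down), so that the brake holds it there (y of carriage_face in the frame of stop_face above -0.002 m and value of joint lock_button below 0.001 m and velocity of joint carriage between -0.003 and 0.003 m/s); the robot touches nothing.
It fails at once if the carriage is dragged (faster than 2 cm/s) with its lock on (button less than 1.5 mm down) (value of joint lock_button below 0.0015 m and (velocity of joint carriage above 0.02 m/s or velocity of joint carriage below -0.02 m/s)).
It fails at once if a bystander is shifted or lifted by more than 2 cm (distance of any of spool_a, spool_b, reel, weight, hex_key, pen, bottle from where it was at the start of the episode above 0.02 m).
It also fails if it takes over 32 s, if anything falls off the work surface, if the arm or the gripper's body presses on something with over 40 N, if the wrist force passes 120 N, or if a joint passes its speed limit or range.

## Working session

There is one attempt and no reset: what is moved stays moved. The work goes in short steps, Python scripts to look and compute and a tool call to move; the robot and the scene stay as the last step left them, time stands still between calls to the robot, and variables do not carry over. Pictures are saved under pics/ and viewed, about 8 in all and at most 12, crops included, and the job is handed in when it is done.

Besides the shell and the picture viewer there is one more tool, called after "Request:" in YAML: its name, and indented under it one key for each argument. jog_arm: Moves the arm, as the interface text tells. Its arguments: {"type":"object","properties":{"rows":{"type":"array"},"newtons":{"type":"number"}},"required":["rows"]}

```bash
mkdir -p pics
python3 - <<'E'
from workcell import *
import cv2
for n in("top","side"):
    cv2.imwrite(f"pics/{n}0.png",cv2.resize(grab_frame(n)[:,:,::-1],(800,600),interpolation=cv2.INTER_CUBIC))
    c=get_calibration(n);print(n,{k:v.tolist() if hasattr(v,'tolist') else v for k,v in c.items()})
o=get_obs();print(o)
E
```

```text
top {'mtx': [[431.78719642633496, 0.0, 266.36492325618514], [0.0, 431.78719642633496, 191.31446217229768], [0.0, 0.0, 1.0]], 'dist': [-0.0101308556962757, 0.0, 0.0, 0.0, 0.0], 'rvec': [2.190488156450552, -2.136189261872417, 0.117325574940565], 'tvec': [0.007735898106753615, 0.5644287694330764, 1.46071438354839]}
side {'mtx': [[422.8759372454318, 0.0, 256.17360330191184], [0.0, 422.8759372454318, 197.42480422670135], [0.0, 0.0, 1.0]], 'dist': [-0.1067753302765252, 0.0, 0.0, 0.0, 0.0], 'rvec': [2.1691078735893226, -0.3555697519458704, 0.18693226036540345], 'tvec': [-0.5406358407708516, 0.18850016561900867, 1.643085931843215]}
{'time_s': 0.1, 'joint_pos': array([-1.37131393e+00,  3.81127839e-01,  1.29813667e+00,  2.27367439e-05,
        1.46361069e+00, -2.15327341e-01]), 'joint_vel': array([-3.04957770e-03, -1.47734950e-03, -1.80872446e-03, -1.47755240e-04,
       -5.22010124e-05,  6.20880818e-04]), 'joint_efforts': array([ 5.92518874e-03, -4.49218011e+01, -2.31656009e+01,  9.82823337e-06,
        3.64808104e-03, -9.07975135e-06]), 'tcp_pos': array([ 0.22159685, -0.50310649,  0.23079023]), 'tcp_rot': array([-1.37640008,  0.89905896, -0.89760614]), 'force': array([-0.27583429, -0.51403069, -0.02882052]), 'torque': array([-0.00098617,  0.04668734,  0.04384495]), 'width': 0.9974111013991734}
```

View pics/top0.png

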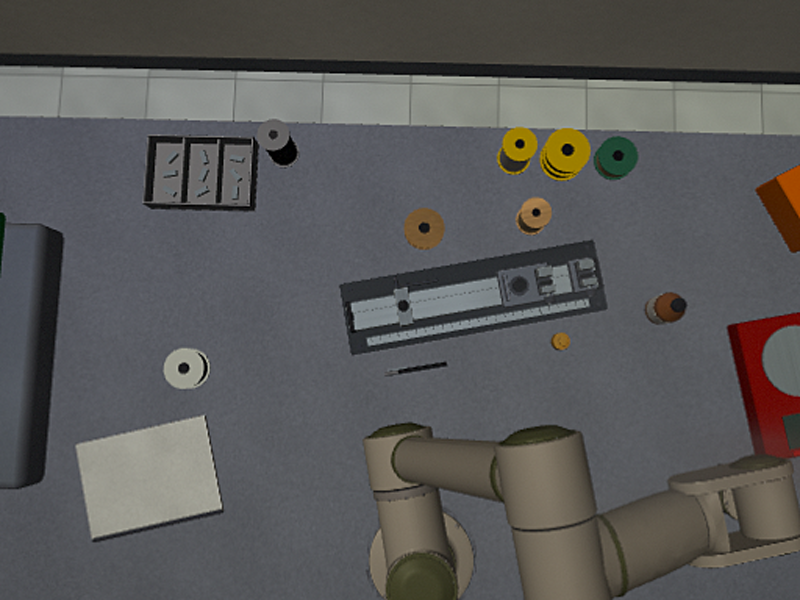

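View pics/side0.png

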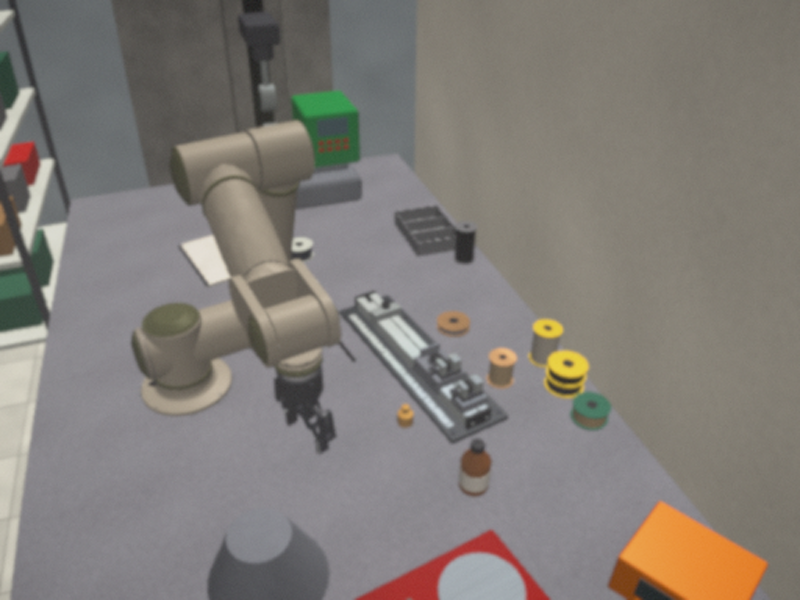

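The top view shows the button near (519,286), the stop's knob near (403,306) and the plate corners near (341,284), (594,241), (606,310) and (352,354), all in the 800x600 picture. The bench is tilted slightly. The side view agrees with this layout. Next I'll crop in closer.

```bash
cat > h.py <<'E'
import numpy as np, cv2
from workcell import *
def ray(n,uv,z):
    c=get_calibration(n);R=cv2.Rodrigues(np.array(c["rvec"],float))[0];t=np.array(c["tvec"],float)
    p=cv2.undistortPoints(np.array([[uv]],float),np.array(c["mtx"]),np.array(c["dist"]))[0,0]
    d=R.T@[p[0],p[1],1];o=-R.T@t
    return o+d*(z-o[2])/d[2]
def proj(n,P):
    c=get_calibration(n)
    return cv2.projectPoints(np.array(P,float).reshape(-1,1,3),np.array(c["rvec"],float),np.array(c["tvec"],float),np.array(c["mtx"]),np.array(c["dist"]))[0][:,0]
def crop(n,x,y,w,h,k,name):
    f=grab_frame(n)[y:y+h,x:x+w,::-1]
    cv2.imwrite("pics/"+name,cv2.resize(f,None,fx=k,fy=k,interpolation=cv2.INTER_CUBIC)); return f
E
python3 - <<'E'
from h import *
crop("top",214,150,180,82,4.4,"c1.png")
s=.64
for n,(u,v),z in [("button",(519,286),.092),("knob",(403,306),.095),("A",(341,284),.018),("B",(594,241),.018),("C",(606,310),.018),("D",(352,354),.018)]:
    print(n,ray("top",(u*s,v*s),z).round(4))
E
```

```text
button [ 0.5904 -0.1961  0.092 ]
knob [0.5412 0.0492 0.095 ]
A [0.5949 0.191  0.018 ]
B [ 0.7069 -0.3754  0.018 ]
C [ 0.5513 -0.4015  0.018 ]
D [0.4395 0.1608 0.018 ]
```

View pics/c1.png

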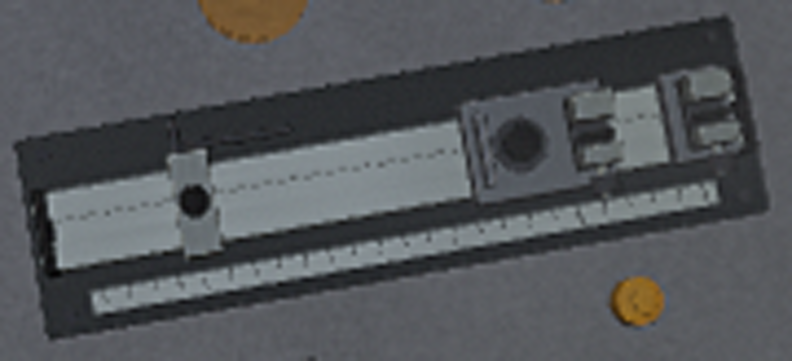

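The crop shows the button at about (520,141), the carriage end edge at x≈460–478 and the stop's near edge at x≈207–222. The bench's y axis is about 11.2° off world +y. Now I'll work out the tool-frame numbers.

```bash
cat >> h.py <<'E'
from scipy.spatial.transform import Rotation as Ro
a=np.deg2rad(11.25); BY=np.array([-np.sin(a),np.cos(a),0]); BX=np.array([np.cos(a),np.sin(a),0])
def plan(target,axis=None):
    o=get_obs();R=Ro.from_rotvec(o["tcp_rot"]);M=R.as_matrix()
    print("M",M.round(3).tolist(),"pos",o["tcp_pos"].round(4),"F",o["force"].round(2),"w",round(o["width"],3),"t",o["time_s"])
    print("trans share",(M.T@(np.array(target)-o["tcp_pos"])/.3).round(4))
    for s in ([BX,-BX,BY,-BY] if axis is None else axis):
        y=np.array([0,0,-1.]);G=np.column_stack([s,y,np.cross(s,y)])
        print("rot share for x=",s.round(2),(Ro.from_matrix(M.T@G).as_rotvec()/np.pi).round(4))
E
python3 - <<'E'
from h import *
P=lambda u,v,z:ray("top",(214+(u+.5)/4.4-.5,150+(v+.5)/4.4-.5),z)
b=P(520,141,.092);c=(P(460,100,.077)+P(478,200,.077))/2;s=(P(207,150,.077)+P(222,250,.077))/2;k=P(194,201,.095)
print(b,c,s,k,"gap",(s-c)@BY,"knob-but",(k-b)@BY,(k-b)@BX,"c-b",(c-b)@BY)
plan(b+[0,0,.03])
E
```

```text
[ 0.59502582 -0.19482139  0.092     ] [ 0.58930026 -0.15819728  0.077     ] [0.54612385 0.03481803 0.077     ] [0.54303816 0.04993661 0.095     ] gap 0.19772988213939835 knob-but 0.2501973306331237 -0.0032388217233503807 c-b 0.037037384767117765
M [[0.403, -0.0, 0.915], [-0.915, 0.001, 0.403], [-0.001, -1.0, 0.0]] pos [ 0.2216 -0.5031  0.2309] F [ 0.85 -0.3  -0.64] w 1.0 t 0.15
trans share [-0.4386  0.3637  1.5532]
rot share for x= [0.98 0.2  0.  ] [-3.000e-04 -4.305e-01 -2.000e-04]
rot share for x= [-0.98 -0.2  -0.  ] [ 3.000e-04  5.695e-01 -3.000e-04]
rot share for x= [-0.2   0.98  0.  ] [-5.000e-04 -9.305e-01  1.000e-04]
rot share for x= [ 0.2  -0.98 -0.  ] [-0.      0.0695 -0.0004]
```

Request:
jog_arm:
  rows:
    - {"translation": [-0.05,0.04,0.19],"rot": [0,0.0175,0],"claw": 1}
    - {"translation": [-0.11,0.08,0.38],"rot": [0,0.035,0],"claw": 1}
    - {"translation": [-0.16,0.12,0.56],"rot": [0,0.052,0],"claw": 1}
    - {"translation": [-0.21,0.16,0.74],"rot": [0,0.07,0],"claw": 1}
    - {"translation": [-0.26,0.18,0.9],"rot": [0,0.07,0],"claw": 1}
    - {"translation": [-0.28,0.19,1.0],"rot": [0,0.07,0],"claw": 1}
    - {"translation": [-0.28,0.19,1.0],"rot": [0,0.07,0],"claw": 1}
    - {"translation": [-0.28,0.19,1.0],"rot": [0,0.07,0],"claw": 1}
  newtons: 40

```text
time_s: 1.15
tcp_pos: [0.4619, -0.3059, 0.1742]
tcp_rot: [-1.295, 1.065, -1.064]
force: [-0.3, -0.3, -0.7]
width: -0.001
```

```bash
python3 -c "
from h import *
plan([.593,-.195,.125],[-BY])"
```

```text
M [[0.193, -0.0, 0.981], [-0.981, 0.0, 0.193], [-0.0, -1.0, -0.0]] pos [ 0.4619 -0.3059  0.1742] F [-0.35 -0.3  -0.68] w -0.001 t 1.15
trans share [-0.2782  0.1639  0.5004]
rot share for x= [ 0.2  -0.98 -0.  ] [ 0.0001 -0.0005 -0.    ]
```

Request:
jog_arm:
  rows:
    - {"translation": [-0.06,0.0,0.12],"rot": [0,0,0],"claw": 1}
    - {"translation": [-0.14,0.04,0.25],"rot": [0,0,0],"claw": 1}
    - {"translation": [-0.22,0.08,0.39],"rot": [0,0,0],"claw": 1}
    - {"translation": [-0.278,0.13,0.5],"rot": [0,0,0],"claw": 1}
    - {"translation": [-0.278,0.164,0.5],"rot": [0,0,0],"claw": 1}
    - {"translation": [-0.278,0.164,0.5],"rot": [0,0,0],"claw": 1}
    - {"translation": [-0.278,0.164,0.5],"rot": [0,0,0],"claw": 1}
    - {"translation": [-0.278,0.164,0.5],"rot": [0,0,0],"claw": 1}

```text
time_s: 2.15
tcp_pos: [0.593, -0.1956, 0.1259]
tcp_rot: [-1.294, 1.064, -1.066]
force: [-0.8, -0.4, 0.4]
width: -0.0
```

```bash
python3 -c "
from h import *
plan([.593,-.195,.125],[-BY])
a_=crop('side',240,190,100,75,4,'a.png'); b_=crop('top',300,140,100,75,4,'b.png')
cv2.imwrite('pics/c2.png',np.hstack([cv2.imread('pics/a.png'),cv2.imread('pics/b.png')]))
print((proj('side',[.593,-.195,.092])-[240,190])*4,(proj('side',[.593,-.195,.125])-[240,190])*4)"
```

```text
M [[0.192, 0.001, 0.981], [-0.981, -0.001, 0.192], [0.001, -1.0, 0.001]] pos [ 0.593  -0.1956  0.1259] F [-0.78 -0.44  0.38] w -0.0 t 2.15
trans share [-0.0021  0.003   0.0003]
rot share for x= [ 0.2  -0.98 -0.  ] [-0.0003 -0.0009  0.0003]
[[153.54125826 148.37984747]] [[154.74913241 121.0625544 ]]
```

View pics/c2.png

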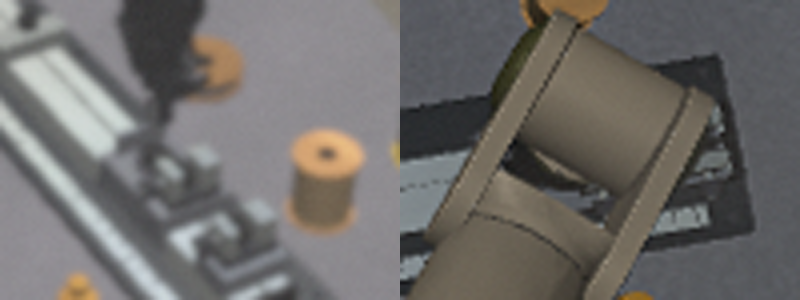

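In the side crop (left half) the shut fingertips are near (160,122). They sit right over the button's projected place (154,148), so I'm clear to press.

Request:
jog_arm:
  rows:
    - {"translation": [0,0.04,0],"rot": [0,0,0],"claw": 1}
    - {"translation": [0,0.08,0],"rot": [0,0,0],"claw": 1}
    - {"translation": [0,0.1,0],"rot": [0,0,0],"claw": 1}
    - {"translation": [0,0.11,0],"rot": [0,0,0],"claw": 1}
    - {"translation": [0,0.117,0],"rot": [0,0,0],"claw": 1}
    - {"translation": [0,0.123,0],"rot": [0,0,0],"claw": 1}
    - {"translation": [0,0.123,0],"rot": [0,0,0],"claw": 1}
    - {"translation": [0,0.123,0],"rot": [0,0,0],"claw": 1}

```text
time_s: 3.25
tcp_pos: [0.5933, -0.1946, 0.0889]
tcp_rot: [-1.295, 1.064, -1.065]
force: [-3.0, 1.2, 5.8]
width: 0.001
```

Force is 5.8 N at z = 0.0889, which matches the button's spring. I'll press it fully down.

Request:
jog_arm:
  rows:
    - {"translation": [0,0.004,0],"rot": [0,0,0],"claw": 1}
    - {"translation": [0,0.008,0],"rot": [0,0,0],"claw": 1}
    - {"translation": [0,0.01,0],"rot": [0,0,0],"claw": 1}
    - {"translation": [0,0.012,0],"rot": [0,0,0],"claw": 1}
    - {"translation": [0,0.012,0],"rot": [0,0,0],"claw": 1}
    - {"translation": [0,0.012,0],"rot": [0,0,0],"claw": 1}
    - {"translation": [0,0.012,0],"rot": [0,0,0],"claw": 1}
    - {"translation": [0,0.012,0],"rot": [0,0,0],"claw": 1}

```text
time_s: 4.25
tcp_pos: [0.5935, -0.1951, 0.086]
tcp_rot: [-1.295, 1.063, -1.066]
force: [-4.6, 1.6, 8.6]
width: 0.006
```

Request:
jog_arm:
  rows:
    - {"translation": [0,0.006,0],"rot": [0,0,0],"claw": 1}
    - {"translation": [-0.01,0.007,0],"rot": [0,0,0],"claw": 1}
    - {"translation": [-0.03,0.007,0],"rot": [0,0,0],"claw": 1}
    - {"translation": [-0.06,0.007,0],"rot": [0,0,0],"claw": 1}
    - {"translation": [-0.09,0.007,0],"rot": [0,0,0],"claw": 1}
    - {"translation": [-0.12,0.007,0],"rot": [0,0,0],"claw": 1}
    - {"translation": [-0.14,0.007,0],"rot": [0,0,0],"claw": 1}
    - {"translation": [-0.14,0.007,0],"rot": [0,0,0],"claw": 1}

```text
time_s: 5.25
tcp_pos: [0.5853, -0.1542, 0.0859]
tcp_rot: [-1.296, 1.061, -1.068]
force: [-11.1, -1.4, 24.1]
width: -0.001
```

```bash
python3 -c "
from h import *
plan([.593,-.195,.125]+BY*.15,[-BY])
c=crop('side',215,175,120,90,5,'c3.png')"
```

```text
M [[0.194, 0.002, 0.981], [-0.981, -0.003, 0.194], [0.004, -1.0, 0.002]] pos [ 0.5853 -0.1542  0.0859] F [-11.07  -1.4   24.07] w -0.001 t 5.25
trans share [-0.3613 -0.1317 -0.0016]
rot share for x= [ 0.2  -0.98 -0.  ] [-0.0006 -0.0003  0.0012]
```

View pics/c3.png

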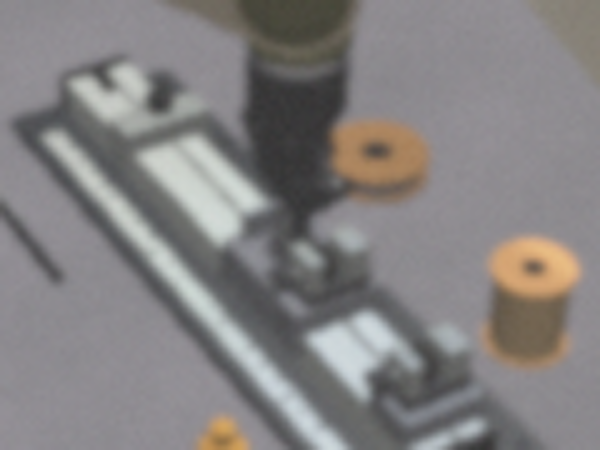

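The side crop shows the carriage following: the gap behind its jaw has opened and the fingertips at about (295,225) are still on the button. I'll keep sliding.

Request:
jog_arm:
  rows:
    - {"translation": [-0.02,-0.001,-0.002],"rot": [0,0,0],"claw": 1}
    - {"translation": [-0.06,-0.002,-0.004],"rot": [0,0,0],"claw": 1}
    - {"translation": [-0.11,-0.002,-0.004],"rot": [0,0,0],"claw": 1}
    - {"translation": [-0.16,-0.002,-0.004],"rot": [0,0,0],"claw": 1}
    - {"translation": [-0.21,-0.002,-0.004],"rot": [0,0,0],"claw": 1}
    - {"translation": [-0.26,-0.002,-0.004],"rot": [0,0,0],"claw": 1}
    - {"translation": [-0.3,-0.002,-0.004],"rot": [0,0,0],"claw": 1}
    - {"translation": [-0.32,-0.002,-0.004],"rot": [0,0,0],"claw": 1}

```text
time_s: 6.3
tcp_pos: [0.5659, -0.06, 0.0859]
tcp_rot: [-1.296, 1.06, -1.068]
force: [-7.2, -3.6, 21.2]
width: -0.002
```

```bash
python3 -c "
from h import *
plan([.593,-.195,.086]+BY*.1975,[-BY])
c=crop('side',205,165,120,90,5,'c4.png')"
```

```text
M [[0.194, 0.003, 0.981], [-0.981, -0.003, 0.194], [0.003, -1.0, 0.003]] pos [ 0.5659 -0.06    0.0859] F [-7.2  -3.64 21.16] w -0.002 t 6.3
trans share [-0.1995 -0.0011  0.0005]
rot share for x= [ 0.2  -0.98 -0.  ] [-0.0008 -0.0003  0.0011]
```

View pics/c4.png

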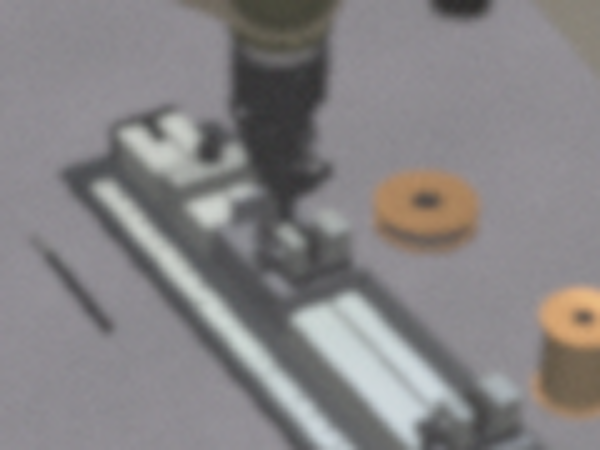

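The carriage is still following, with roughly 60 mm left. I'll approach the stop more slowly.

Request:
jog_arm:
  rows:
    - {"translation": [-0.03,0,0],"rot": [0,0,0],"claw": 1}
    - {"translation": [-0.06,0,0],"rot": [0,0,0],"claw": 1}
    - {"translation": [-0.09,0,0],"rot": [0,0,0],"claw": 1}
    - {"translation": [-0.12,0,0],"rot": [0,0,0],"claw": 1}
    - {"translation": [-0.145,0,0],"rot": [0,0,0],"claw": 1}
    - {"translation": [-0.16,0,0],"rot": [0,0,0],"claw": 1}
    - {"translation": [-0.17,0,0],"rot": [0,0,0],"claw": 1}
    - {"translation": [-0.175,0,0],"rot": [0,0,0],"claw": 1}

```text
time_s: 7.35
tcp_pos: [0.5555, -0.0088, 0.0859]
tcp_rot: [-1.296, 1.061, -1.067]
force: [-9.4, -3.9, 24.1]
width: 0.002
```

Request:
jog_arm:
  rows:
    - {"translation": [-0.003,0,0],"rot": [0,0,0],"claw": 1}
    - {"translation": [-0.006,0,0],"rot": [0,0,0],"claw": 1}
    - {"translation": [-0.01,0,0],"rot": [0,0,0],"claw": 1}
    - {"translation": [-0.013,0,0],"rot": [0,0,0],"claw": 1}
    - {"translation": [-0.016,0,0],"rot": [0,0,0],"claw": 1}
    - {"translation": [-0.02,0,0],"rot": [0,0,0],"claw": 1}
    - {"translation": [-0.02,0,0],"rot": [0,0,0],"claw": 1}
    - {"translation": [-0.02,0,0],"rot": [0,0,0],"claw": 1}

```text
time_s: 8.35
tcp_pos: [0.5543, -0.0029, 0.0858]
tcp_rot: [-1.295, 1.062, -1.067]
force: [-9.2, -2.0, 24.0]
width: -0.006
```

```bash
python3 -c "
from h import *
plan([.593,-.195,.086]+BY*.1975,[-BY]);o=get_obs();print('F along BY,BX',o['force']@BY,o['force']@BX,(o['tcp_pos']-[.593,-.195,.086])@BY)
c=crop('side',205,155,100,75,6,'c5.png')"
```

```text
M [[0.194, 0.002, 0.981], [-0.981, -0.002, 0.194], [0.003, -1.0, 0.002]] pos [ 0.5543 -0.0029  0.0858] F [-9.21 -2.05 23.97] w -0.006 t 8.35
trans share [-0.0052 -0.0005  0.0016]
rot share for x= [ 0.2  -0.98 -0.  ] [-0.0006 -0.0004  0.0008]
F along BY,BX -0.2088045447805081 -9.433942659667599 0.19594606004100865
```

View pics/c5.png

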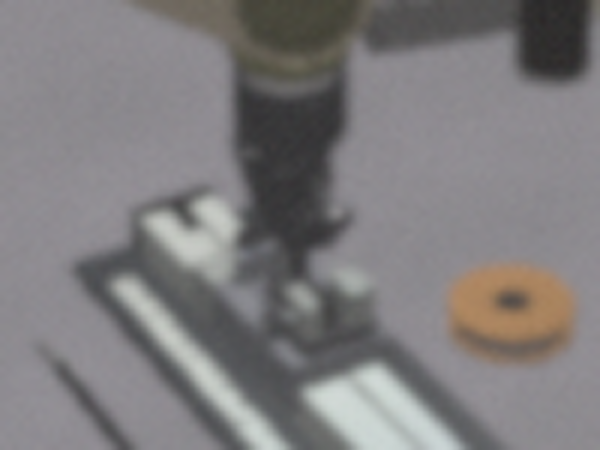

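The carriage looks nearly at the stop, but the force along the rail is still low. I'll push on slowly and watch for the contact rise.

Request:
jog_arm:
  rows:
    - {"translation": [-0.003,0,0],"rot": [0,0,0],"claw": 1}
    - {"translation": [-0.006,0,0],"rot": [0,0,0],"claw": 1}
    - {"translation": [-0.01,0,0],"rot": [0,0,0],"claw": 1}
    - {"translation": [-0.013,0,0],"rot": [0,0,0],"claw": 1}
    - {"translation": [-0.016,0,0],"rot": [0,0,0],"claw": 1}
    - {"translation": [-0.02,0,0],"rot": [0,0,0],"claw": 1}
    - {"translation": [-0.02,0,0],"rot": [0,0,0],"claw": 1}
    - {"translation": [-0.02,0,0],"rot": [0,0,0],"claw": 1}

```text
time_s: 9.4
tcp_pos: [0.555, 0.001, 0.0859]
tcp_rot: [-1.295, 1.057, -1.072]
force: [-2.8, -11.4, 17.7]
width: 0.003
```

```bash
python3 -c "
from h import *
o=get_obs();print('F along BY,BX',o['force']@BY,o['force']@BX,(o['tcp_pos']-[.593,-.195,.086])@BY)"
```

```text
F along BY,BX -10.63612351458398 -4.920228348891683 0.19969004669961687
```

Request:
jog_arm:
  rows:
    - {"translation": [-0.003,0,0],"rot": [0,0,0],"claw": 1}
    - {"translation": [-0.006,0,0],"rot": [0,0,0],"claw": 1}
    - {"translation": [-0.009,0,0],"rot": [0,0,0],"claw": 1}
    - {"translation": [-0.012,0,0],"rot": [0,0,0],"claw": 1}
    - {"translation": [-0.015,0,0],"rot": [0,0,0],"claw": 1}
    - {"translation": [-0.015,0,0],"rot": [0,0,0],"claw": 1}
    - {"translation": [-0.015,0,0],"rot": [0,0,0],"claw": 1}
    - {"translation": [-0.015,0,0],"rot": [0,0,0],"claw": 1}

```text
time_s: 10.4
tcp_pos: [0.555, 0.0058, 0.0859]
tcp_rot: [-1.293, 1.056, -1.073]
force: [0.0, -9.9, 14.9]
width: 0.005
```

```bash
python3 -c "
from h import *
o=get_obs();print('F along BY,BX',o['force']@BY,o['force']@BX,(o['tcp_pos']-[.593,-.195,.086])@BY)
c=crop('side',205,155,100,75,6,'c6.png')"
```

```text
F along BY,BX -9.744431314664933 -1.9214387330380314 0.20434881985118247
```

View pics/c6.png

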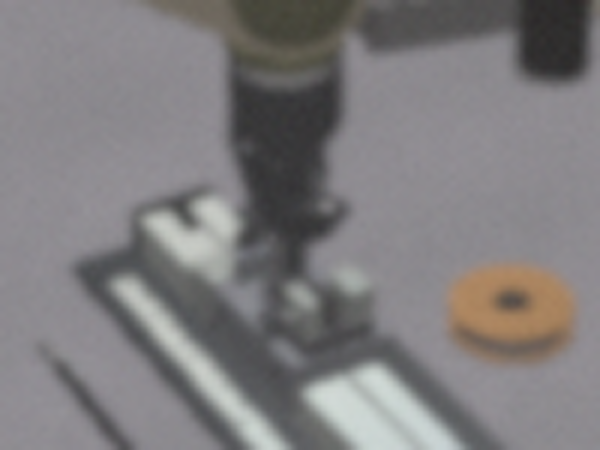

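The carriage hasn't moved since the last crop, and the along-rail force has levelled off at about 10 N. The fingertip is slipping on the fully pressed button, so the carriage is home. Now I'll lift straight up.

Request:
jog_arm:
  rows:
    - {"translation": [0,-0.01,0],"rot": [0,0,0],"claw": 1}
    - {"translation": [0,-0.03,0],"rot": [0,0,0],"claw": 1}
    - {"translation": [0,-0.08,0],"rot": [0,0,0],"claw": 1}
    - {"translation": [0,-0.18,0],"rot": [0,0,0],"claw": 1}
    - {"translation": [0,-0.32,0],"rot": [0,0,0],"claw": 1}
    - {"translation": [0,-0.45,-0.1],"rot": [0,0,0],"claw": 1}
    - {"translation": [0,-0.5,-0.25],"rot": [0,0,0],"claw": 1}
    - {"translation": [0,-0.5,-0.4],"rot": [0,0,0],"claw": 1}

```text
time_s: 11.45
tcp_pos: [0.4333, -0.0151, 0.2346]
tcp_rot: [-1.294, 1.062, -1.066]
force: [-0.2, -1.7, -0.1]
width: 0.002
```

Request:
jog_arm:
  rows:
    - {"translation": [0.1,0,-0.1],"rot": [0,0,0],"claw": 1}
    - {"translation": [0.25,0,-0.2],"rot": [0,0,0],"claw": 1}
    - {"translation": [0.4,0,-0.2],"rot": [0,0,0],"claw": 1}
    - {"translation": [0.6,0,-0.2],"rot": [0,0,0],"claw": 1}
    - {"translation": [0.8,0,-0.2],"rot": [0,0,0],"claw": 1}
    - {"translation": [1,0,-0.2],"rot": [0,0,0],"claw": 1}
    - {"translation": [1,0,-0.2],"rot": [0,0,0],"claw": 1}
    - {"translation": [1,0,-0.2],"rot": [0,0,0],"claw": 1}

```text
time_s: 12.45
tcp_pos: [0.4334, -0.3204, 0.2332]
tcp_rot: [-1.295, 1.065, -1.064]
force: [-0.6, 1.2, -0.3]
width: -0.001
```

```bash
python3 -c "
from h import *
o=get_obs();print(o['force'],o['tcp_pos'],o['time_s'])
crop('top',214,150,180,82,4.4,'c7.png')"
```

```text
[-0.55432115  1.2308253  -0.33143735] [ 0.43340692 -0.32043773  0.23324942] 12.45
```

View pics/c7.png

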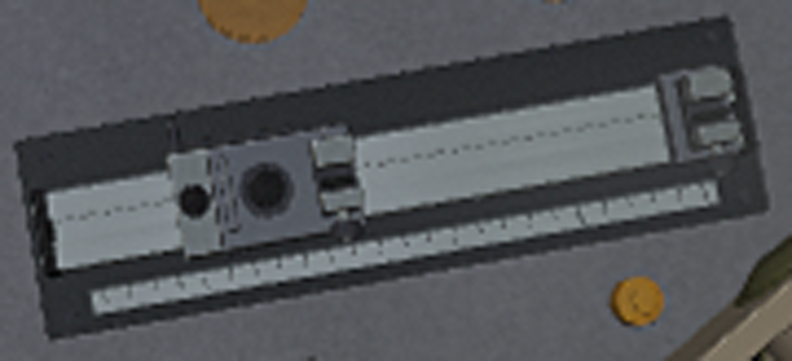

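The top crop shows the carriage flush against the stop with no gap visible. The button is at (267,188) and the knob at (194,201), about 56 mm apart against 55 mm expected. The weight and reel haven't moved, so I'm handing in.

```bash
python3 -c "
from workcell import *
print(job_done())"
```

```text
the job is handed in; nothing more can be done
None
```

The carriage is home against the stop block and the fingers are off the lock button. I handed the job in at about 12.5 s of the 32 s allowed; it reports no verdict.

**What I did:** I pressed the lock button fully down with the shut fingertips (TCP at 86 mm). Holding it there, I slid the carriage about 197 mm along the rail until it met the stop. I then lifted straight off and moved the arm clear.

**Last checks:**
- **Contact with the stop:** the force along the rail rose to about 10 N and levelled off. The carriage stopped and the fingertip began slipping on the button, which stayed down.
- **Final picture:** no gap is visible between carriage and stop. The button and the stop's knob measure about 56 mm apart, against 55 mm expected. That fits being home, but the picture cannot confirm the 2 mm tolerance by itself.
- **Surroundings:** the reel and the weight look unmoved in the last picture. The other loose items were not checked closely, but the arm kept clear of them. After retreating the arm touches nothing.

**Not confirmed or unexplained:**
- I did not measure that the button sprang back up; I am relying on its spring now that the fingers are off it.
- A sideways force of about 10 N, cause not found, acted on the tool during the slide. It did no visible harm.

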